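# Fan out the slide carriers for reading

### The job

Get this batch of slides ready for the microscope: take the highlighter out of the tray and lay it on the bench, then spread the stacked slide carriers along the tray towards its free end, overlapping like shingles, each about 22 mm further along than the one beneath it so that its label strip shows, with the stray red carrier laid gently on top as the last one. The mounts are still wet: slide the four stacked carriers with a push rather than lifting them, keep every carrier level, and leave everything else on the bench where it stands.

Things in the scene. Friction and masses are not known exactly. Their poses are not given: they have to be found in the camera images.
- tray: shallow stainless steel tray, fixed to the bench, inside 420 (its x) x 130 mm (its y), outside 444 x 154 mm over the flange; origin at the centre of its underside, floor 3 mm and rim 15 mm above the bench; lies lengthwise across the bench, its x axis roughly to the robot's left. The stack lies towards one end of the tray (either), with at least 40 mm free behind it, the highlighter in the other half
- carrier_blue: blue flat plastic slide carrier, 140 (its x) x 62 (its y) x 10 mm, about 70 g, origin at the centre of its underside, z up; its two ends are alike, each with a white write-on label strip on top, 18 mm deep, that ends 19 mm from the edge. Bottom of the stack, flat on the tray floor, its x along the tray within about 0.08 rad. Fanned by about 22 mm each the five lie balanced on it; much over 26 mm each, the fan can tip over its front edge
- carrier_green: green carrier, same size, second in the stack, lies on the blue one, square to within a few mm and 0.05 rad. It slides on it with plain friction (under 1 N); whatever lies on a carrier rides along when that carrier is pushed, while the ones below stay
- carrier_yellow: yellow carrier, same size, third in the stack, lies on the green one in the same way
- carrier_black: black carrier, same size, top of the stack, lies on the yellow one in the same way
- carrier_red: red carrier, same size, flat on the bench to the left or right of the tray, its x within about 0.7 rad of the robot's y axis; can be gripped across its 62 mm width
- highlighter: flat pink highlighter pen with black cap, 115 (its x) x 24 (its y) x 14 mm high, 30 g, origin at the centre of its underside; lies across the free half of the tray at the start; can be gripped across its 24 mm width
- slide_box: closed grey and white slide box, 130 (x) x 90 (y) x 35 mm, origin at the centre of its underside; bystander, stands on the other side of the tray from the red carrier
- pot_a: specimen pot with yellow cap, 60 mm across, 68 mm high, origin under its centre; bystander
- pot_b: specimen pot with white cap, same size; bystander
- staining_jar: square glass staining jar with white lid, 56 x 50 x 110 mm high, origin under its centre; bystander
- wash_bottle: white wash bottle with red spout, 68 mm across, 180 mm high, spout reaches 55 mm to its x; origin under its centre; bystander
- tape_roll: roll of yellow and black tape lying flat, 96 mm across, 48 mm high, origin under its centre; bystander
- timer: small white bench timer, 40 x 85 x 60 mm high, origin under its centre; bystander
Things that resemble listed ones, but are neither listed nor needed, are in the scene too. There is more than one size of the carrier_red; the job needs the larger.

How it is judged (in metres and radians):
At the end, for the whole second after the job is handed in: Blue, green, yellow, black, red lie flat on each other in that order, in the tray, each 16.5 to 28 mm nearer the tray's free end than the one below, within 12 mm sideways and 0.16 rad; blue within 0.2 rad of the tray's length. Highlighter flat on the bench outside the tray. All at rest (((x of carrier_green in the frame of carrier_blue between 0.0165 and 0.028 m and x of carrier_yellow in the frame of carrier_green between 0.0165 and 0.028 m and x of carrier_black in the frame of carrier_yellow between 0.0165 and 0.028 m and x of carrier_red in the frame of carrier_black between 0.0165 and 0.028 m and x of carrier_blue in the frame of tray below 0.02 m) or (x of carrier_green in the frame of carrier_blue between -0.028 and -0.0165 m and x of carrier_yellow in the frame of carrier_green between -0.028 and -0.0165 m and x of carrier_black in the frame of carrier_yellow between -0.028 and -0.0165 m and x of carrier_red in the frame of carrier_black between -0.028 and -0.0165 m and x of carrier_blue in the frame of tray above -0.02 m)) and y of carrier_green in the frame of carrier_blue between -0.012 and 0.012 m and z of carrier_green in the frame of carrier_blue between 0.007 and 0.013 m and angle between the x axis of carrier_green and the x axis of carrier_blue, either way round below 0.16 rad and y of carrier_yellow in the frame of carrier_green between -0.012 and 0.012 m and z of carrier_yellow in the frame of carrier_green between 0.007 and 0.013 m and angle between the x axis of carrier_yellow and the x axis of carrier_green, either way round below 0.16 rad and y of carrier_black in the frame of carrier_yellow between -0.012 and 0.012 m and z of carrier_black in the frame of carrier_yellow between 0.007 and 0.013 m and angle between the x axis of carrier_black and the x axis of carrier_yellow, either way round below 0.16 rad and y of carrier_red in the frame of carrier_black between -0.012 and 0.012 m and z of carrier_red in the frame of carrier_black between 0.007 and 0.013 m and angle between the x axis of carrier_red and the x axis of carrier_black, either way round below 0.16 rad and angle between the x axis of carrier_blue and the x axis of tray, either way round below 0.2 rad and z of carrier_blue in the frame of tray below 0.006 m and x of carrier_blue in the frame of tray between -0.14 and 0.14 m and y of carrier_blue in the frame of tray between -0.034 and 0.034 m and angle between each of carrier_blue, carrier_green, carrier_yellow, carrier_black, carrier_red's own z axis and vertical below 0.08 rad and linear speed of each of carrier_blue, carrier_green, carrier_yellow, carrier_black, carrier_red, highlighter below 0.02 m/s and x of carrier_green in the frame of tray between -0.14 and 0.14 m and y of carrier_green in the frame of tray between -0.034 and 0.034 m and x of carrier_yellow in the frame of tray between -0.14 and 0.14 m and y of carrier_yellow in the frame of tray between -0.034 and 0.034 m and x of carrier_black in the frame of tray between -0.14 and 0.14 m and y of carrier_black in the frame of tray between -0.034 and 0.034 m and x of carrier_red in the frame of tray between -0.14 and 0.14 m and y of carrier_red in the frame of tray between -0.034 and 0.034 m and (x of highlighter in the frame of tray above 0.23 m or x of highlighter in the frame of tray below -0.23 m or y of highlighter in the frame of tray above 0.085 m or y of highlighter in the frame of tray below -0.085 m) and height (world z) of highlighter between -0.005 and 0.014 m and angle between highlighter's own x axis and vertical between 1.45 and 1.69 rad); the robot touches nothing.
It fails at once if one of the bystanders (slide box, specimen pots, staining jar, wash bottle, tape roll, timer) is shifted by more than 25 mm or knocked over (distance of any of slide_box, pot_a, pot_b, staining_jar, wash_bottle, tape_roll, timer from where it was at the start of the episode above 0.025 m or angle between any of slide_box, pot_a, pot_b, staining_jar, wash_bottle, tape_roll, timer's own z axis and vertical above 0.4 rad).
It fails at once if one of the four stacked carriers is lifted (more than 7 mm above its own layer of the stack) instead of slid (z of carrier_blue in the frame of tray above 0.01 m or z of carrier_green in the frame of tray above 0.02 m or z of carrier_yellow in the frame of tray above 0.03 m or z of carrier_black in the frame of tray above 0.04 m).
It fails at once if a carrier is tipped out of level by more than 0.35 rad (20 degrees) (angle between any of carrier_blue, carrier_green, carrier_yellow, carrier_black, carrier_red's own z axis and vertical above 0.35 rad).
It fails at once if the red carrier is let fall (over 0.5 m/s, about 13 mm of fall, with the fingers off it) (contact force between the fingers and carrier_red below 0.05 N and linear speed of carrier_red above 0.5 m/s).
It fails at once if the red carrier is pressed hard on the stack (more than 40 N between it and another carrier) (contact force between carrier_red and carrier_blue above 40 N or contact force between carrier_red and carrier_green above 40 N or contact force between carrier_red and carrier_yellow above 40 N or contact force between carrier_red and carrier_black above 40 N).
It also fails if it takes over 61 s, if anything falls off the work surface, if the arm or the gripper's body presses on something with over 40 N, if the wrist force passes 120 N, or if a joint passes its speed limit or range.

### The arm

A 7-joint arm with a two-finger parallel gripper is mounted at the origin on the work surface. World frame = base frame: x ahead of the robot, y to its left, z up, the work surface at z = 0. Lengths are in mm, angles in rad, forces in N, time in s.
With the tool pointing down it reaches from about 425 to 950 mm from the base axis. Payload 4.7 kg.
Tool frame: the origin (TCP) lies between the finger pads; the fingertips stand 19 mm ahead of it and the grasp point (between the pads) is the TCP; z points along the fingers, y is the direction in which the jaws open and shut (so a half turn about z gives the same grasp; the last joint's range is limited). The gripper opens to 85 mm and grips with 20 to 120 N. Pads are 22 mm wide; open, the fingers measure 114 mm over their backs; the gripper's body (76 mm by 85 mm) begins 54 mm behind the grasp point. The pads swing forward as they close: fully open they stand 13 mm farther back than shut.
Start: joints at [-1.292, 0.469, -0.049, 1.532, 0.024, 1.141, -0.082], TCP at [204.459, 643.306, 250.335] pointing down, gripper open.
Joint ranges: [-2.59, 2.59], [-0.33, 1.99], [-1.39, 1.29], [0.1, 2.45], [-1.04, 4.18], [0.21, 1.99], [-2.66, 2.66]. Speed limits (rad/s): [2.57, 2.57, 3.14, 3.14, 3.14, 3.14, 3.14].

### API

Orientations are given as a unit quaternion [w, x, y, z].
In Python, from cell import robot gives the robot as it stands. The module is installed in compiled form; this text tells all that it offers.
- The arm moves only by the tool play_rows, never from a script. Its arguments are lists of equal length, an entry for each row: "dp": the shift along the world's x, y, z in m, a list of three; "delta_rot": the turn, a rotation vector about the world's x, y, z in degrees, a list of three; "gripper": the finger opening in m, from 0 to 0.0854. A call has 1 to 12 rows; each row is the pose to reach, as a shift and turn from the pose commanded when the call began; what a row does not reach only later rows make up. A row lasts 1/12 s, in which the tool goes at most 41.7 mm and 7.16 degrees, less where a joint would pass 70% of its speed; a pose out of reach is approached as far as the arm can. A call with a gripper value outside its range is refused whole. The fingers move at their own pace and stop on an object; the grip force is fixed at half the most. Time passes only in rows, so rows that repeat a pose let the fingers close. It gives the time, the measured TCP pose, the force and the opening at its end, in the units of the state.
- robot.state(): the state, without advancing time (a new reading comes with each control period).
- robot.capture(name): name is "scene" or "side" or "wrist"; returns a dict with "frame" (400x640x3 uint8, red, green, blue), "fov_y" (degrees; the focal length in pixels is half the picture's height over the tangent of half this angle, whatever the lens; pixels are square), "cx", "cy" (the principal point, pixels), "R" (3x3) and "t" (3): a world point X has camera coordinates R X + t. Camera axes: x right, y down, z forward; pixel columns grow to the right and rows downward; lengths in mm; the calibration is good to about 2 mm. A picture is of the moment at which its call begins. There is no depth.
- robot.finish_job(): hands the job in, once; it reports no verdict.
The state is a dict: "t": time; "joints": joint angles; "qd": joint speeds; "tau": joint torques, N m; "ee_pos": TCP position; "orientation": TCP orientation; "contact_force": force on the tool from outside, world axes, zero at the start; "torque": the same for the moment, N m; "gripper_width": opening from 0.0 (shut) to 1.0 (fully open).
Only numpy, scipy, OpenCV 4.12 (cv2) and the standard library are available. Lean on these libraries where they do the work, as an engineer would, in place of code of your own. Each camera call takes 0.05 s, during which the arm holds its last target.

## Working session

There is one attempt and no reset: what is moved stays moved. The work goes in short steps, Python scripts to look and compute and a tool call to move; the robot and the scene stay as the last step left them, time stands still between calls to the robot, and variables do not carry over. Pictures are saved under pics/ and viewed, and the job is handed in when it is done.

Besides the shell and the picture viewer there is one more tool, called after ">>>" as name(argument=value, ...) on one line, values as JSON. play_rows: Moves the arm, as the interface text tells. Its arguments: {"type":"object","properties":{"dp":{"type":"array","items":{"type":"array","items":{"type":"number"}}},"delta_rot":{"type":"array","items":{"type":"array","items":{"type":"number"}}},"gripper":{"type":"array","items":{"type":"number"}}},"required":["dp","delta_rot","gripper"]}

```bash
mkdir -p pics; cat > h.py <<'E'
import numpy as np, cv2
from cell import robot
def cap(n,f):
    c=robot.capture(n); cv2.imwrite('pics/'+f+'.png',c['frame'][:,:,::-1]); np.savez('pics/'+f+'.npz',**{k:c[k] for k in c}); return c
def K(c):
    f=200/np.tan(np.radians(c['fov_y'])/2); return f
def px2w(c,u,v,z):
    f=K(c); R=np.array(c['R']);t=np.array(c['t'])
    d=R.T@np.array([(u-c['cx'])/f,(v-c['cy'])/f,1.]); o=-R.T@t
    return o+d*(z-o[2])/d[2]
def w2px(c,X):
    f=K(c); p=np.array(c['R'])@np.array(X,float)+np.array(c['t']); return f*p[0]/p[2]+float(c['cx']),f*p[1]/p[2]+float(c['cy'])
def load(f): 
    d=np.load('pics/'+f+'.npz'); return {k:d[k] for k in d}
E
python3 - <<'E'
from h import *
for n in ['scene','side','wrist']:
    c=cap(n,n+'0'); print(n,c['fov_y'],-np.array(c['R']).T@c['t'],np.array(c['R'])[2])
    k=[k for k in c]; print(k)
s=robot.state(); print(s)
E
```

```text
scene 52.123156436129285 [ 947.34829741  616.79836585 1036.53180303] [-0.33704134 -0.4471754  -0.82851512]
['frame', 'fov_y', 'cx', 'cy', 'R', 't']
side 44.928696150314146 [  76.76402199 -944.02697674  737.34334815] [ 0.35695183  0.79453428 -0.49122365]
['frame', 'fov_y', 'cx', 'cy', 'R', 't']
wrist 59.82410872385327 [129.3384557  666.94527535 373.66880436] [ 0.29162556 -0.09483963 -0.9518193 ]
['frame', 'fov_y', 'cx', 'cy', 'R', 't']
{'t': 0.15, 'joints': array([-1.29193227,  0.46923647, -0.04858415,  1.5333897 ,  0.02407495,
        1.14097101, -0.08227822]), 'qd': array([ 4.78678758e-04, -2.10227936e-03,  4.86134302e-05, -4.42283343e-03,
        6.21652012e-04,  5.32929976e-04, -8.71305598e-04]), 'tau': array([ 4.73792534e-05, -5.10761726e+01, -4.65598656e-02, -2.37979871e+01,
        1.08220917e-02,  5.35373983e-03, -1.03985121e-05]), 'ee_pos': array([204.33725328, 642.9124526 , 249.52834162]), 'orientation': array([-9.69253830e-05,  1.53262231e-01,  9.88185298e-01, -7.03614545e-04]), 'contact_force': array([ 0.22108547, -0.43730995, -0.25097757]), 'torque': array([-0.09972633, -0.00040329,  0.0251544 ]), 'gripper_width': 0.9956510720502503}
```

View pics/scene0.png

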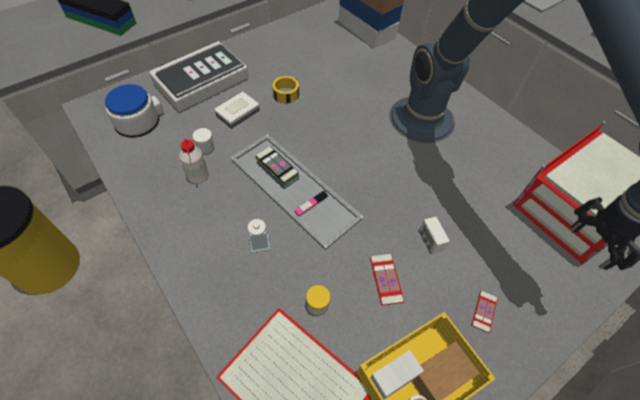

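View pics/side0.png

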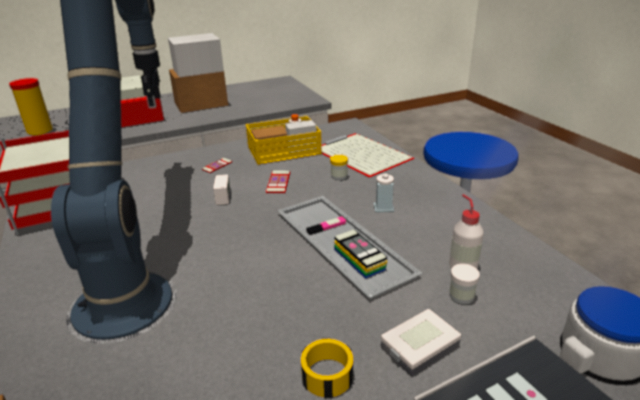

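View pics/wrist0.png

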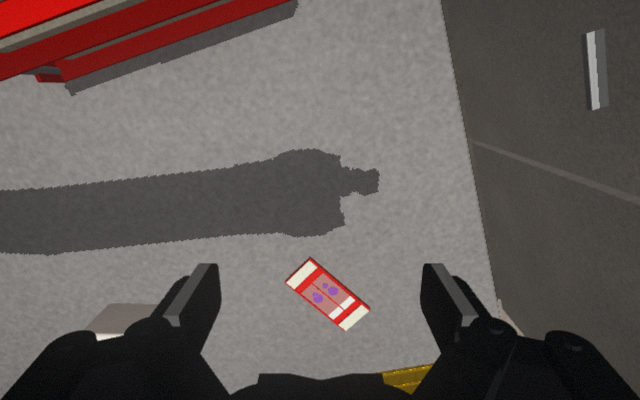

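The scene view shows the tray running from (236,157) to (360,216) with the stack at its upper end near (277,165). The highlighter is at (311,203), the large red carrier at (387,279) and the small decoy at (485,311). I'll zoom in to measure.

```bash
python3 - <<'E'
from h import *
c=load('scene0')
a=c['frame'][125:255,220:375][:,:,::-1]; cv2.imwrite('pics/z1.png',cv2.resize(a,None,fx=5,fy=5,interpolation=cv2.INTER_CUBIC)[:600,:775])
a=c['frame'][200:320,360:510][:,:,::-1]; cv2.imwrite('pics/z2.png',cv2.resize(a,None,fx=5,fy=5,interpolation=cv2.INTER_CUBIC))
d=load('side0')
a=d['frame'][190:300,270:430][:,:,::-1]; cv2.imwrite('pics/z3.png',cv2.resize(a,None,fx=5,fy=5,interpolation=cv2.INTER_CUBIC))
for n,u,v,z in [('trayUL',236,157,15),('top',267,137,15),('right',360,216,15),('bot',326,245,15),('stack',277,165,43),('hl',311,203,17),('red',387,279,10),('small',485,311,5),('timer',434,245,0),('jar',259,245,0),('potA',318,308,0),('wash',195,180,0),('potB',205,150,0),('slidebox',238,115,0),('tape',286,98,0)]: print(n,px2w(c,u,v,z).round())
E
```

```text
trayUL [ 635. -207.   15.]
top [ 507. -223.   15.]
right [450. 197.  15.]
bot [589. 216.  15.]
stack [556. -84.  43.]
hl [542.  78.  17.]
red [515. 390.  10.]
small [365. 603.   5.]
timer [332. 388.   0.]
jar [739. 100.   0.]
potA [711. 345.   0.]
wash [ 783. -211.    0.]
potB [ 700. -304.    0.]
slidebox [ 529. -383.    0.]
tape [ 341. -358.    0.]
```

View pics/z1.png

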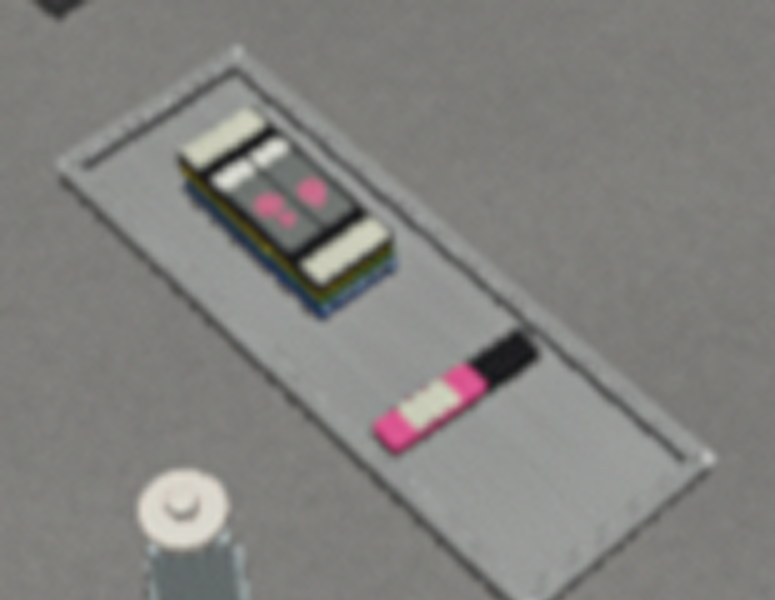

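View pics/z2.png

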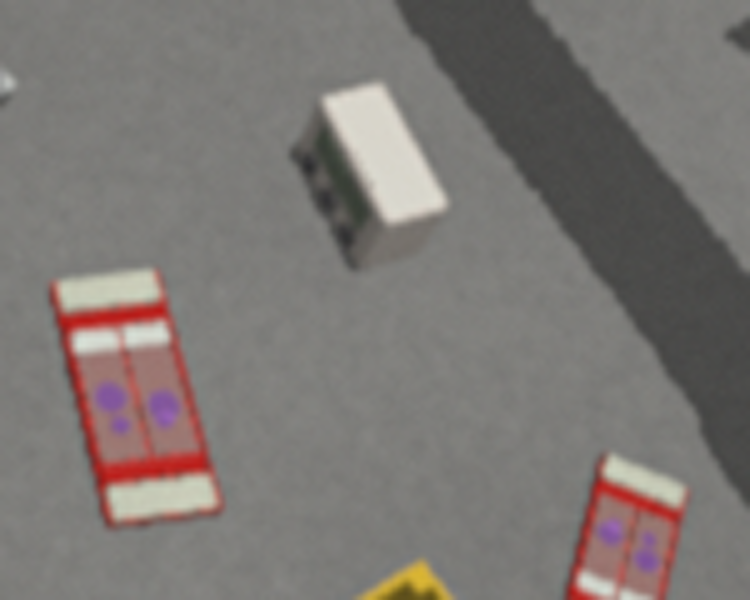

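View pics/z3.png

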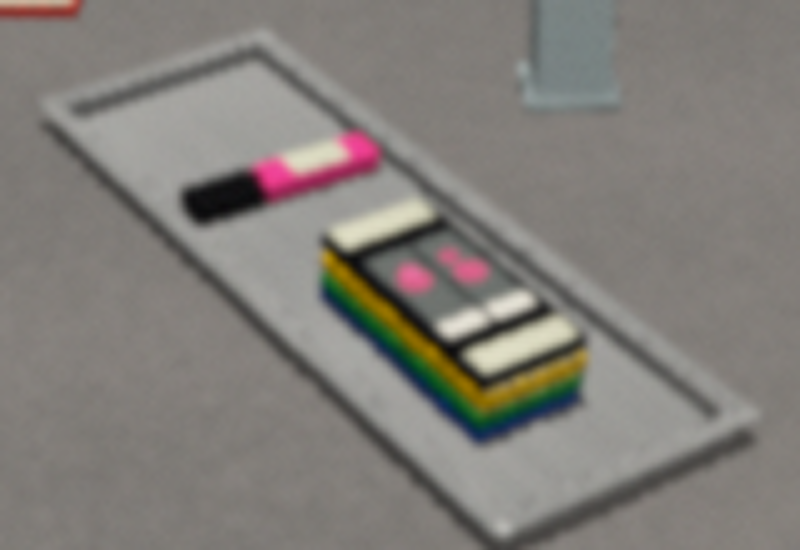

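```bash
cat > fit.py <<'E'
from h import *
from scipy.optimize import least_squares
def fit(obs,L,W,z,p0):
    # obs list of (cam, [(u,v,sx,sy)])
    def r(p):
        o=[];ca,sa=np.cos(p[2]),np.sin(p[2])
        for c,pts in obs:
            for u,v,sx,sy in pts:
                a,b=sx*L/2,sy*W/2
                q=w2px(c,[p[0]+ca*a-sa*b,p[1]+sa*a+ca*b,z]); o+=[q[0]-u,q[1]-v]
        return np.array(o)
    s=least_squares(r,p0); return s.x.round(3),r(s.x).round(1)
def z(pts,ox,oy,s=5): return [(ox+(u+.5)/s-.5,oy+(v+.5)/s-.5,a,b) for u,v,a,b in pts]
E
python3 - <<'E'
from fit import *
S=load('scene0');D=load('side0')
# object x -> world +y ; object y -> world -x
t1=z([(237,47,-1,1),(62,170,-1,-1),(713,460,1,1)],220,125); t2=z([(42,105,1,1),(262,32,1,-1),(758,415,-1,-1)],270,190)
for o in ([(S,t1)],[(D,t2)],[(S,t1),(D,t2)]): print('tray',fit(o,444,154,15,[545,0,1.57]))
b1=z([(180,157,-1,-1),(250,108,-1,1),(392,237,1,1),(320,290,1,-1)],220,125); b2=z([(322,238,1,1),(430,198,1,-1),(585,345,-1,-1),(485,385,-1,1)],270,190)
for o in ([(S,b1)],[(D,b2)],[(S,b1),(D,b2)]): print('black',fit(o,140,62,43,[545,-80,1.57]))
r=z([(52,283,-1,-1),(160,268,-1,1),(222,510,1,1),(110,525,1,-1)],360,200)
print('red',fit([(S,r)],140,62,10,[515,390,1.57]))
# highlighter, x-> world +x?, top z 17
for u,v in [(375,433),(398,447),(510,328),(540,345)]:
    print('hl',px2w(S,220+u/5,125+v/5,17).round())
for u,v in [(183,195),(200,215),(362,132),(380,150)]:
    print('hl side',px2w(D,270+u/5,190+v/5,15).round())
E
```

```text
tray (array([548.084,  -4.548,   1.693]), array([ 0.3, -0.1, -1.7, -1.1,  1.3,  0.6]))
tray (array([548.08 ,  -7.302,   1.69 ]), array([-0.9, -0.4,  0.5, -0.4,  0.4,  0.3]))
tray (array([548.34 ,  -5.809,   1.691]), array([ 0.2, -0.3, -1.9, -1.4,  0.9,  0.5, -1. , -0.7,  0.3, -0.7,  0.1,
       -0.1]))
black (array([555.045, -88.423,   1.684]), array([-0.9, -0.1,  0.4, -0.1,  0.8, -0. , -0.3,  0.2]))
black (array([552.4  , -97.793,   1.656]), array([ 0.5, -0. , -0.5,  0.8,  0.9, -0.6, -0.9, -0.1]))
black (array([554.022, -93.082,   1.667]), array([-1.2, -1.4,  0.3, -1.3,  0. , -0.9, -1.3, -0.9,  0.1, -1. , -1.1,
       -0.2,  0.6, -2. , -0.9, -1.5]))
red (array([514.23 , 387.702,   1.079]), array([-0.2, -0.3, -0. ,  0.2,  0.5,  0.1, -0.4,  0. ]))
hl [598.  76.  17.]
hl [593.  91.  17.]
hl [488.  61.  17.]
hl [481.  81.  17.]
hl side [483.  75.  15.]
hl side [483.  53.  15.]
hl side [598.  89.  15.]
hl side [599.  67.  15.]
```

>>> play_rows(dp=[[0.3365, -0.567, -0.11], [0.3365, -0.567, -0.11], [0.3365, -0.567, -0.11], [0.3365, -0.567, -0.11], [0.3365, -0.567, -0.11], [0.3365, -0.567, -0.11], [0.3365, -0.567, -0.11], [0.3365, -0.567, -0.11], [0.3365, -0.567, -0.11], [0.3365, -0.567, -0.11], [0.3365, -0.567, -0.11], [0.3365, -0.567, -0.11]], delta_rot=[[0, 0, 24], [0, 0, 24], [0, 0, 24], [0, 0, 24], [0, 0, 24], [0, 0, 24], [0, 0, 24], [0, 0, 24], [0, 0, 24], [0, 0, 24], [0, 0, 24], [0, 0, 24]], gripper=[0.05, 0.05, 0.05, 0.05, 0.05, 0.05, 0.05, 0.05, 0.05, 0.05, 0.05, 0.05])

```text
t: 1.15
ee_pos: [456.7, 217.3, 167.8]
orientation: [0.0, -0.056, 0.998, 0.0]
contact_force: [-0.2, 0.6, 0.7]
gripper_width: 0.584
```

>>> play_rows(dp=[[0.085, -0.143, -0.048], [0.085, -0.143, -0.048], [0.085, -0.143, -0.048], [0.085, -0.143, -0.048], [0.085, -0.143, -0.048], [0.085, -0.143, -0.048]], delta_rot=[[0, 0, 0], [0, 0, 0], [0, 0, 0], [0, 0, 0], [0, 0, 0], [0, 0, 0]], gripper=[0.05, 0.05, 0.05, 0.05, 0.05, 0.05])

```text
t: 1.65
ee_pos: [541.7, 72.2, 118.9]
orientation: [-0.001, -0.052, 0.999, -0.001]
contact_force: [-0.1, 0.7, -0.1]
gripper_width: 0.585
```

```bash
python3 - <<'E'
from h import *
c=cap('wrist','w1'); s=robot.state(); print(s['t'],s['ee_pos'],s['orientation'],s['joints'])
E
```

```text
1.7 [541.05070097  75.12260168 119.46927774] [-7.06292050e-04 -5.40849199e-02  9.98536087e-01 -7.51524774e-05] [-0.27678423  0.41474111  0.0780552   1.97027214 -0.04573457  0.75964504
  1.50691291]
```

View pics/w1.png

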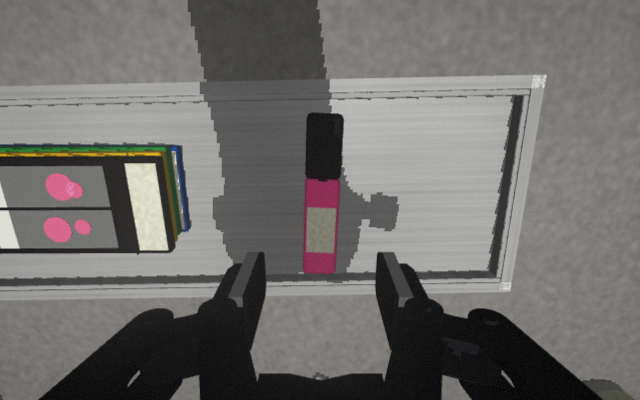

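```bash
python3 - <<'E'
from fit import *
c=load('w1')
for n,u,v,zz in [('capL',308,115,17),('capR',343,115,17),('botL',304,273,17),('botR',336,273,17),('trayTR',545,76,15),('trayBR',511,290,15),('blkTR',166,153,43),('blkBR',175,252,43),('lab',131,164,43),('blueTR',180,147,13),('blueBR',188,230,13),('tip',323,330,119)]: print(n,px2w(c,u,v,zz).round(1))
print('edge',px2w(c,0,82,15),px2w(c,0,296,15))
t=[(545,76,1,1),(511,290,1,-1)]
S=load('scene0');D=load('side0')
print(fit([(c,t)],444,154,15,[548,-5,1.69]))
E
```

```text
capL [481.   57.9  17. ]
capR [478.6  80.   17. ]
botL [593.8  65.6  17. ]
botR [591.3  89.   17. ]
trayTR [442.3 201.6  15. ]
trayBR [592.9 221.8  15. ]
blkTR [509.1 -21.4  43. ]
blkBR [572.5 -17.6  43. ]
lab [517.8 -42.1  43. ]
blueTR [510.8 -24.9  13. ]
blueBR [570.3 -20.2  13. ]
tip [561.7  75.6 119. ]
edge [ 481.27532401 -135.11605316   15.        ] [ 638.95499882 -162.06689271   15.        ]
(array([548.033,  -8.161,   1.707]), array([-0. , -1.1,  0. ,  1.6]))
```

>>> play_rows(dp=[[-0.003, -0.003, -0.04], [-0.003, -0.003, -0.075], [-0.003, -0.003, -0.095], [-0.003, -0.003, -0.095], [-0.003, -0.003, -0.095], [-0.003, -0.003, -0.095], [-0.003, -0.003, -0.095], [-0.003, -0.003, -0.095], [-0.003, -0.003, -0.095]], delta_rot=[[0, 0, -2], [0, 0, -2], [0, 0, -2], [0, 0, -2], [0, 0, -2], [0, 0, -2], [0, 0, -2], [0, 0, -2], [0, 0, -2]], gripper=[0.05, 0.05, 0.05, 0.05, 0.015, 0.015, 0.015, 0.015, 0.015])

```text
t: 2.45
ee_pos: [539.5, 74.1, 27.0]
orientation: [0.002, -0.038, 0.999, 0.001]
contact_force: [-0.8, 1.5, 7.6]
gripper_width: 0.262
```

>>> play_rows(dp=[[0, 0, 0.035], [0, 0, 0.07], [-0.004, 0.035, 0.08], [-0.009, 0.075, 0.08], [-0.013, 0.115, 0.08], [-0.018, 0.15, 0.08], [-0.021, 0.18, 0.08], [-0.021, 0.18, 0.08]], delta_rot=[[0, 0, 0], [0, 0, 0], [0, 0, 0], [0, 0, 0], [0, 0, 0], [0, 0, 0], [0, 0, 0], [0, 0, 0]], gripper=[0.015, 0.015, 0.015, 0.015, 0.015, 0.015, 0.015, 0.015])

```text
t: 3.12
ee_pos: [515.4, 262.0, 106.1]
orientation: [0.001, -0.043, 0.999, 0.003]
contact_force: [0.1, 0.5, -0.2]
gripper_width: 0.26
```

```bash
python3 - <<'E'
from h import *
c=cap('wrist','w2'); s=robot.state(); print(s['t'],s['ee_pos'],s['orientation'],s['contact_force'],s['gripper_width'])
E
```

```text
3.1667 [516.13050348 257.94838646 105.79067569] [ 5.32703709e-04 -4.17290988e-02  9.99127845e-01  1.39562886e-03] [-0.40052783 -0.42091628 -0.43393384] 0.2553015162223244
```

View pics/w2.png

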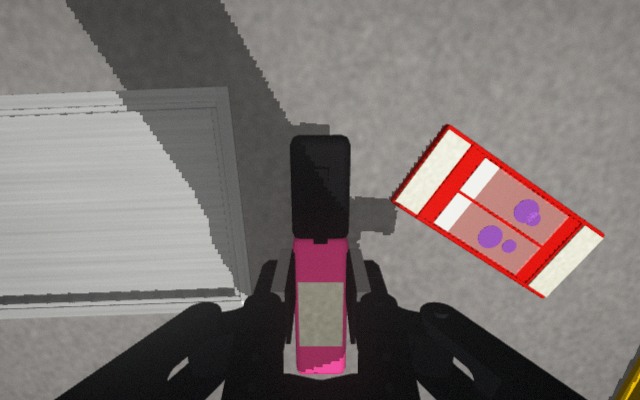

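```bash
python3 - <<'E'
from fit import *
c=load('w2');S=load('scene0')
p=[(447,125,-1,1),(394,201,-1,-1),(545,297,1,-1),(603,235,1,1)]
for zz in (10,): print([px2w(c,u,v,zz).round() for u,v,_,_ in p]); print(fit([(c,p)],140,62,zz,[515,390,1.1]))
r=z([(52,283,-1,-1),(160,268,-1,1),(222,510,1,1),(110,525,1,-1)],360,200)
print(fit([(c,p),(S,r)],140,62,zz,[515,390,1.1]))
E
```

```text
[array([453., 337.,  10.]), array([505., 311.,  10.]), array([569., 434.,  10.]), array([517., 460.,  10.])]
(array([511.441, 385.279,   1.091]), array([ 1.7, -1.7, -3.9,  1.8, -1.4,  2.2,  3.5, -1.1]))
(array([511.614, 385.444,   1.09 ]), array([ 2. , -1.5, -3.7,  2. , -1.4,  2.4,  3.6, -0.8, -0.2, -1.3, -0.1,
       -1. ,  0.9, -1.3,  0.1, -1.2]))
```

>>> play_rows(dp=[[0, 0, -0.04], [0, 0, -0.07], [0, 0, -0.08], [0, 0, -0.081], [0, 0, -0.081], [0, 0, -0.081], [0, 0, -0.081], [0, 0, -0.081], [0, 0, -0.03], [0, 0, 0.01]], delta_rot=[[0, 0, 0], [0, 0, 0], [0, 0, 0], [0, 0, 0], [0, 0, 0], [0, 0, 0], [0, 0, 0], [0, 0, 0], [0, 0, 0], [0, 0, 0]], gripper=[0.015, 0.015, 0.015, 0.015, 0.015, 0.05, 0.05, 0.05, 0.05, 0.05])

```text
t: 4.0
ee_pos: [515.3, 252.1, 106.0]
orientation: [-0.003, -0.038, 0.999, -0.002]
contact_force: [1.2, 0.6, 0.2]
gripper_width: 0.585
```

>>> play_rows(dp=[[0.043, -0.441, 0], [0.043, -0.441, 0], [0.043, -0.441, 0], [0.043, -0.441, 0], [0.043, -0.441, 0], [0.043, -0.441, 0], [0.043, -0.441, 0], [0.043, -0.441, 0], [0.043, -0.441, 0], [0.043, -0.441, 0], [0.043, -0.441, 0], [0.043, -0.441, 0]], delta_rot=[[0, 0, -7], [0, 0, -14], [0, 0, -21], [0, 0, -28], [0, 0, -35], [0, 0, -42], [0, 0, -49], [0, 0, -56], [0, 0, -63], [0, 0, -70], [0, 0, -77], [0, 0, -84]], gripper=[0.03, 0.03, 0.03, 0.03, 0.03, 0.03, 0.03, 0.03, 0.03, 0.03, 0.03, 0.03])

```text
t: 5.0
ee_pos: [559.6, -196.5, 108.8]
orientation: [0.003, 0.647, 0.763, -0.001]
contact_force: [0.3, 0.5, 0.2]
gripper_width: 0.354
```

>>> play_rows(dp=[[0, 0, 0], [0, 0, 0], [0, 0, 0]], delta_rot=[[0, 0, -4], [0, 0, -4], [0, 0, -4]], gripper=[0.03, 0.03, 0.03])

```text
t: 5.25
ee_pos: [560.2, -187.5, 107.5]
orientation: [0.0, 0.666, 0.746, 0.0]
contact_force: [0.2, 0.3, 0.1]
gripper_width: 0.349
```

```bash
python3 - <<'E'
from h import *
c=cap('wrist','w3'); cap('scene','scene3');cap('side','side3'); s=robot.state(); print(s['t'],s['ee_pos'],s['orientation'],s['contact_force'],s['gripper_width'])
d=load('side3')
a=d['frame'][100:300,230:430][:,:,::-1]; cv2.imwrite('pics/z4.png',cv2.resize(a,None,fx=3,fy=3,interpolation=cv2.INTER_CUBIC))
E
```

```text
5.4 [ 560.28973672 -187.23060624  107.56710214] [-2.56018745e-06  6.65952524e-01  7.45994059e-01  3.15684734e-04] [ 0.572231   -0.32712125  0.29819017] 0.3501708663169755
```

View pics/w3.png

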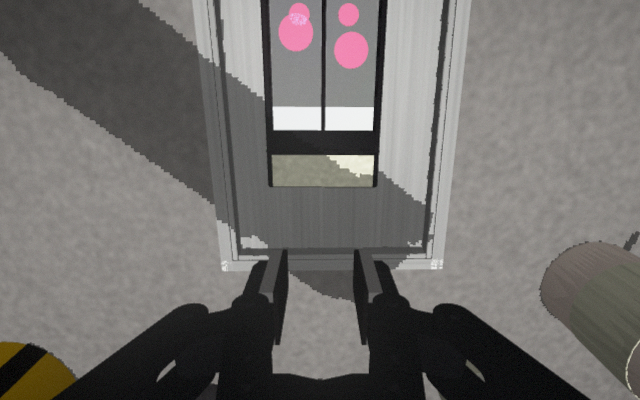

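View pics/z4.png

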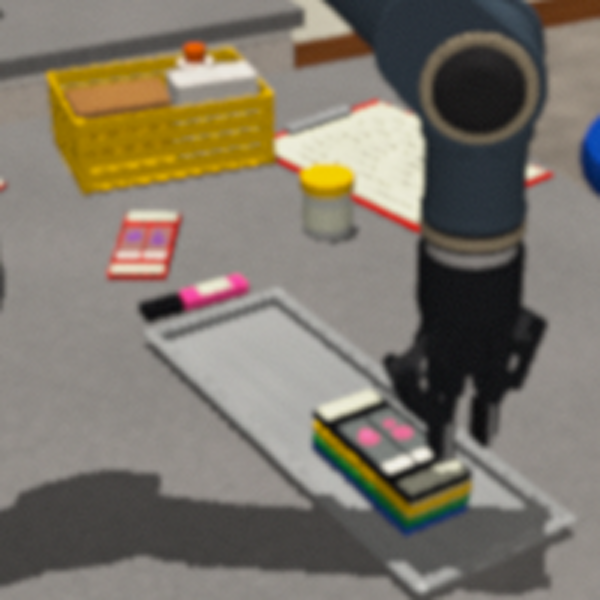

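View pics/scene3.png

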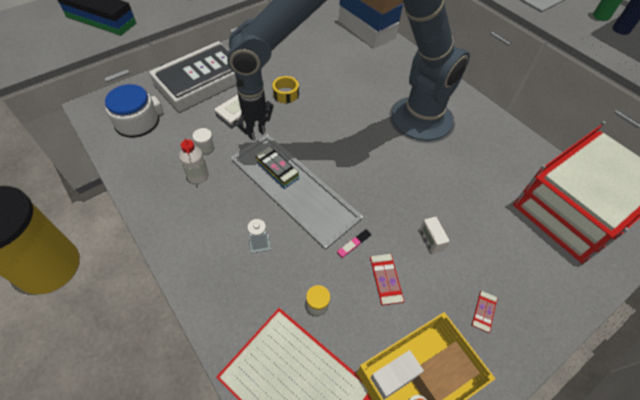

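The highlighter is flat on the bench past the tray's free end, at scene pixel (354,243). The wrist view shows the black carrier's rear edge at row 187 (columns 267–377) and the tray's end corners at (223,267) and (438,266).

```bash
python3 - <<'E'
from fit import *
c=load('w3')
for n,u,v,zz in [('bl',266,187,43),('br',378,187,43),('bup',260,0,43),('bupr',381,0,43),('tl',222,270,15),('tr',440,270,15),('innerL',240,251,3),('innerR',425,250,3),('tlup',193,0,15),('trup',470,0,15)]: print(n,px2w(c,u,v,zz).round(1))
S=load('scene3')
a=S['frame'][125:200,220:310][:,:,::-1]; cv2.imwrite('pics/z5.png',cv2.resize(a,None,fx=8,fy=8,interpolation=cv2.INTER_CUBIC))
E
```

```text
bl [ 526.9 -166.3   43. ]
br [ 589.7 -159.1   43. ]
bup [517.8 -73.1  43. ]
bupr [575.8 -66.5  43. ]
tl [ 496.6 -238.9   15. ]
tr [ 648.6 -221.4   15. ]
innerL [ 506.1 -229.     3. ]
innerR [ 639.6 -212.8    3. ]
tlup [476. -72.  15.]
trup [628.3 -54.5  15. ]
```

>>> play_rows(dp=[[0, 0, -0.035], [0, 0, -0.065], [0, 0, -0.077], [0, 0, -0.077], [0, 0, -0.077]], delta_rot=[[0, 0, 0], [0, 0, 0], [0, 0, 0], [0, 0, 0], [0, 0, 0]], gripper=[0.03, 0.03, 0.03, 0.03, 0.03])

```text
t: 5.82
ee_pos: [560.2, -187.9, 30.5]
orientation: [-0.0, 0.667, 0.745, -0.0]
contact_force: [0.8, 0.5, 0.3]
gripper_width: 0.353
```

>>> play_rows(dp=[[0, 0, -0.003], [0, 0, -0.006], [0, 0, -0.006]], delta_rot=[[0, 0, 0], [0, 0, 0], [0, 0, 0]], gripper=[0.03, 0.03, 0.03])

```text
t: 6.07
ee_pos: [560.7, -187.9, 25.1]
orientation: [0.001, 0.667, 0.745, 0.0]
contact_force: [-0.4, 0.2, -0.2]
gripper_width: 0.353
```

>>> play_rows(dp=[[0, 0, -0.002], [0, 0, -0.003], [0, 0, -0.003]], delta_rot=[[0, 0, 0], [0, 0, 0], [0, 0, 0]], gripper=[0.03, 0.03, 0.03])

```text
t: 6.32
ee_pos: [560.4, -187.8, 21.7]
orientation: [0.0, 0.667, 0.745, 0.0]
contact_force: [0.2, -0.1, 0.8]
gripper_width: 0.35
```

>>> play_rows(dp=[[0, 0, -0.0015], [0, 0, -0.003], [0, 0, -0.003]], delta_rot=[[0, 0, 0], [0, 0, 0], [0, 0, 0]], gripper=[0.03, 0.03, 0.03])

```text
t: 6.57
ee_pos: [560.5, -187.9, 21.5]
orientation: [-0.0, 0.667, 0.745, 0.001]
contact_force: [-6.9, 3.5, 24.6]
gripper_width: 0.352
```

>>> play_rows(dp=[[0, 0, 0.006], [0, 0, 0.006], [-0.001, 0.007, 0.006], [-0.0013, 0.011, 0.006], [-0.0017, 0.015, 0.006], [-0.0022, 0.019, 0.006], [-0.0025, 0.022, 0.006], [-0.0027, 0.024, 0.006], [-0.0027, 0.024, 0.006], [-0.0027, 0.024, 0.006]], delta_rot=[[0, 0, 0], [0, 0, 0], [0, 0, 0], [0, 0, 0], [0, 0, 0], [0, 0, 0], [0, 0, 0], [0, 0, 0], [0, 0, 0], [0, 0, 0]], gripper=[0.03, 0.03, 0.03, 0.03, 0.03, 0.03, 0.03, 0.03, 0.03, 0.03])

```text
t: 7.4
ee_pos: [557.3, -163.2, 24.2]
orientation: [-0.0, 0.667, 0.745, 0.0]
contact_force: [-0.2, 0.3, -0.2]
gripper_width: 0.354
```

```bash
python3 - <<'E'
from h import *
c=cap('wrist','w4'); S=cap('scene','scene4');d=cap('side','side4'); s=robot.state(); print(s['t'],s['ee_pos'],s['orientation'],s['contact_force'],s['gripper_width'])
a=d['frame'][190:300,310:430][:,:,::-1]; b=S['frame'][115:225,215:335][:,:,::-1]
cv2.imwrite('pics/z6.png',cv2.resize(np.hstack([a,b]),None,fx=3.3,fy=3.3,interpolation=cv2.INTER_CUBIC))
E
```

```text
7.55 [ 557.44141868 -163.64976989   24.34034689] [-1.77680160e-04  6.66770430e-01  7.45263142e-01  1.08469286e-04] [-0.74396999  0.19330144 -0.49725795] 0.3531560350787766
```

View pics/w4.png

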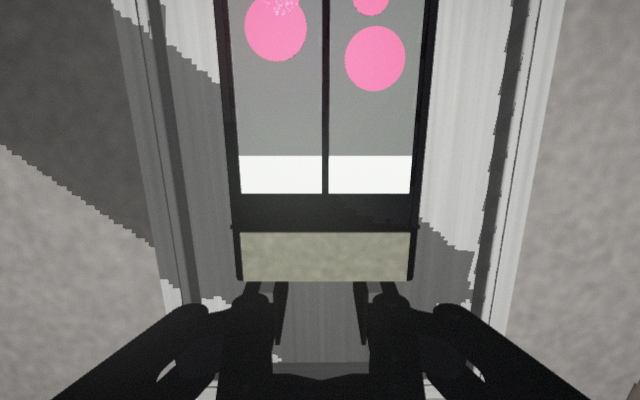

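View pics/z6.png

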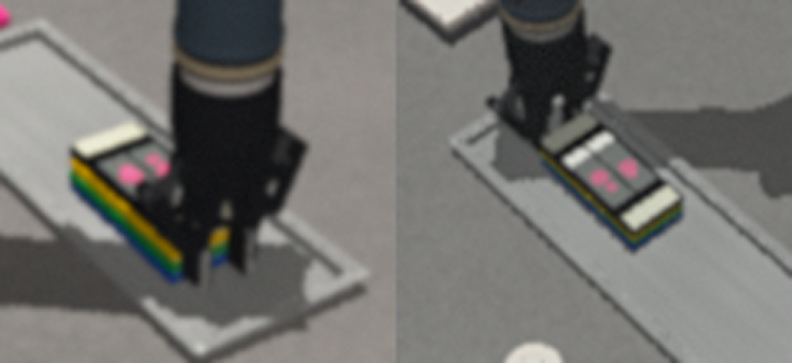

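```bash
python3 - <<'E'
from h import *
c=load('w4')
u=np.array([-.114,.9935])
for n,a,b in [('rl',237,281),('rr',412,281),('lab1',240,234),('lab2',411,232)]:
    p=px2w(c,a,b,43); print(n,p.round(1),(p[:2]-[557.4,-163.6])@u)
S=load('scene4')
a=S['frame'][130:205,235:310][:,:,::-1]; cv2.imwrite('pics/z7.png',cv2.resize(a,None,fx=8,fy=8,interpolation=cv2.INTER_CUBIC))
E
```

```text
rl [ 527.1 -151.6   43. ] 15.389167851821249
rr [ 587.2 -144.8   43. ] 15.329795623925596
lab1 [ 527.4 -133.8   43. ] 33.02925607888831
lab2 [ 583.3 -126.7   43. ] 33.671686838388524
```

View pics/z7.png

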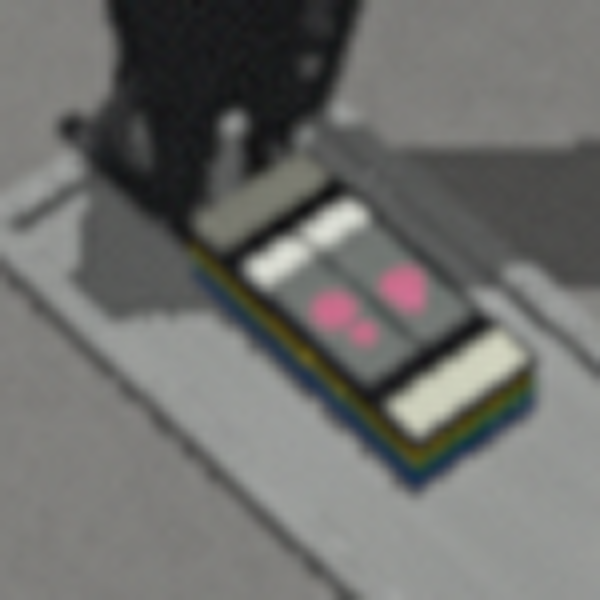

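```bash
python3 - <<'E'
from h import *
S=load('scene4')
u=np.array([-.114,.9935])
for n,a,b,zz in [('kL',415,443,43),('bL',415,490,3),('kR',533,362,43),('bR',535,410,3),('kRearL',190,238,43),('bRearL',197,282,3)]:
    p=px2w(S,235+(a+.5)/8-.5,130+(b+.5)/8-.5,zz); d=p[:2]-[557.4,-163.6]; print(n,p.round(1),d@u, d@[u[1],-u[0]])
E
```

```text
kL [574.7  -3.3  43. ] 157.3175418931364 35.49851316244494
bL [572.2  -9.6   3. ] 151.31396720541366 32.255647856619056
kR [516.7  -9.1  43. ] 158.10396554176262 -22.8197669262314
bR [512.3 -14.5   3. ] 153.31797961997975 -27.807174955861317
kRearL [ 591.6 -136.2   43. ] 23.341388098608665 37.07570304248458
bRearL [ 587.  -145.3    3. ] 14.765364818297757 31.447958121136292
```

>>> play_rows(dp=[[0.0004, -0.004, 0], [0.0004, -0.004, 0.0105], [0.0004, -0.004, 0.0105], [0, 0, 0.0105], [-0.0005, 0.004, 0.0105], [-0.0009, 0.008, 0.0105], [-0.0014, 0.012, 0.0105], [-0.0018, 0.016, 0.0105], [-0.0022, 0.0195, 0.0105], [-0.0025, 0.0219, 0.0105], [-0.0025, 0.0219, 0.0105], [-0.0025, 0.0219, 0.0105]], delta_rot=[[0, 0, 0], [0, 0, 0], [0, 0, 0], [0, 0, 0], [0, 0, 0], [0, 0, 0], [0, 0, 0], [0, 0, 0], [0, 0, 0], [0, 0, 0], [0, 0, 0], [0, 0, 0]], gripper=[0.03, 0.03, 0.03, 0.03, 0.03, 0.03, 0.03, 0.03, 0.03, 0.03, 0.03, 0.03])

```text
t: 8.55
ee_pos: [554.6, -140.9, 34.6]
orientation: [-0.001, 0.667, 0.745, 0.0]
contact_force: [0.8, -0.8, 0.5]
gripper_width: 0.35
```

```bash
python3 - <<'E'
from h import *
c=cap('wrist','w5'); S=cap('scene','scene5');d=cap('side','side5'); s=robot.state(); print(s['t'],s['ee_pos'],s['orientation'],s['contact_force'],s['gripper_width'])
a=d['frame'][190:300,310:430][:,:,::-1]; b=S['frame'][115:225,215:335][:,:,::-1]
cv2.imwrite('pics/z8.png',cv2.resize(np.hstack([a,b]),None,fx=3.3,fy=3.3,interpolation=cv2.INTER_CUBIC))
E
```

```text
8.7 [ 554.50477431 -141.23658714   34.46789498] [-8.09313824e-04  6.66631798e-01  7.45386738e-01 -2.75203386e-05] [ 1.07006575  0.16161426 -0.17118732] 0.3497380165062329
```

View pics/w5.png

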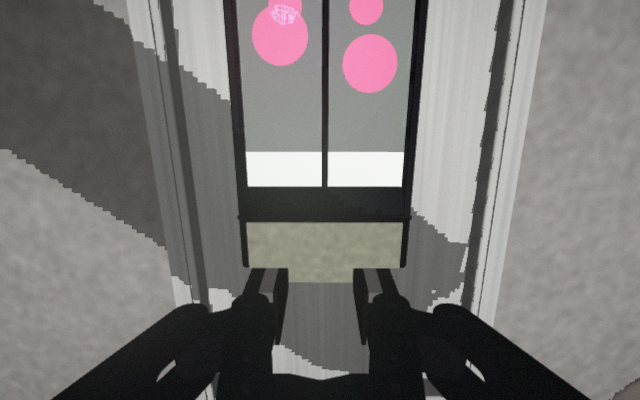

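View pics/z8.png

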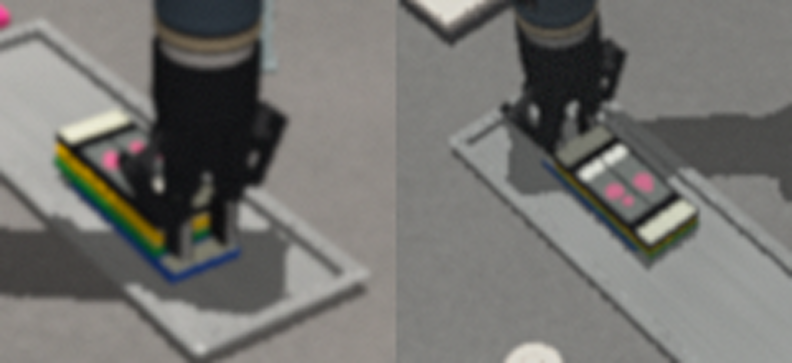

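>>> play_rows(dp=[[0.0004, -0.004, 0], [0.0004, -0.004, 0.01], [0.0004, -0.004, 0.01], [0, 0, 0.01], [-0.0005, 0.004, 0.01], [-0.0009, 0.008, 0.01], [-0.0014, 0.012, 0.01], [-0.0018, 0.016, 0.01], [-0.0022, 0.0195, 0.01], [-0.0025, 0.0219, 0.01], [-0.0025, 0.0219, 0.01], [-0.0025, 0.0219, 0.01]], delta_rot=[[0, 0, 0], [0, 0, 0], [0, 0, 0], [0, 0, 0], [0, 0, 0], [0, 0, 0], [0, 0, 0], [0, 0, 0], [0, 0, 0], [0, 0, 0], [0, 0, 0], [0, 0, 0]], gripper=[0.03, 0.03, 0.03, 0.03, 0.03, 0.03, 0.03, 0.03, 0.03, 0.03, 0.03, 0.03])

```text
t: 9.7
ee_pos: [552.2, -119.2, 44.7]
orientation: [-0.001, 0.667, 0.745, 0.0]
contact_force: [-1.1, 0.4, -0.4]
gripper_width: 0.349
```

```bash
python3 - <<'E'
from h import *
c=cap('wrist','w6'); S=cap('scene','scene6');d=cap('side','side6'); s=robot.state(); print(s['t'],s['ee_pos'],s['orientation'],s['contact_force'],s['gripper_width'])
a=d['frame'][190:300,310:430][:,:,::-1]; b=S['frame'][115:225,215:335][:,:,::-1]
cv2.imwrite('pics/z9.png',cv2.resize(np.hstack([a,b]),None,fx=3.3,fy=3.3,interpolation=cv2.INTER_CUBIC))
E
```

```text
9.85 [ 552.21912095 -119.74071893   44.67798283] [-3.97466250e-04  6.66731843e-01  7.45297585e-01 -1.67878938e-05] [-0.46776407 -0.25489319  0.30502671] 0.35314392552431617
```

View pics/z9.png

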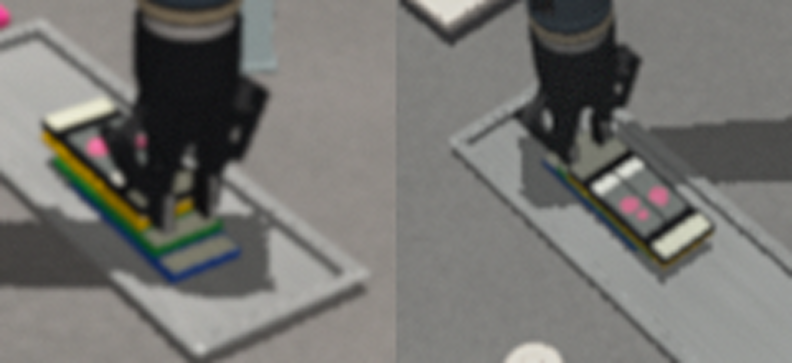

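Green and yellow are shingled. Next comes black, then I'll rise and look.

>>> play_rows(dp=[[0.0004, -0.004, 0], [0.0004, -0.004, 0.01], [0.0004, -0.004, 0.01], [0, 0, 0.01], [-0.0005, 0.004, 0.01], [-0.0009, 0.008, 0.01], [-0.0014, 0.012, 0.01], [-0.0018, 0.016, 0.01], [-0.0022, 0.0195, 0.01], [-0.0025, 0.0219, 0.01], [-0.0025, 0.0219, 0.01], [-0.0025, 0.0219, 0.01]], delta_rot=[[0, 0, 0], [0, 0, 0], [0, 0, 0], [0, 0, 0], [0, 0, 0], [0, 0, 0], [0, 0, 0], [0, 0, 0], [0, 0, 0], [0, 0, 0], [0, 0, 0], [0, 0, 0]], gripper=[0.03, 0.03, 0.03, 0.03, 0.03, 0.03, 0.03, 0.03, 0.03, 0.03, 0.03, 0.03])

```text
t: 10.85
ee_pos: [549.8, -97.7, 54.8]
orientation: [-0.0, 0.667, 0.745, 0.0]
contact_force: [0.4, -0.1, -0.3]
gripper_width: 0.351
```

>>> play_rows(dp=[[0.001, -0.008, 0], [0.003, -0.03, 0.03], [0.007, -0.06, 0.07], [0.007, -0.06, 0.09], [0.007, -0.06, 0.09], [0.007, -0.06, 0.09]], delta_rot=[[0, 0, 0], [0, 0, 0], [0, 0, 0], [0, 0, 0], [0, 0, 0], [0, 0, 0]], gripper=[0.03, 0.03, 0.03, 0.03, 0.03, 0.03])

```text
t: 11.35
ee_pos: [557.7, -159.8, 146.5]
orientation: [0.002, 0.668, 0.745, 0.001]
contact_force: [-0.3, 0.7, -0.2]
gripper_width: 0.346
```

```bash
python3 - <<'E'
from h import *
c=cap('wrist','w7'); S=cap('scene','scene7');d=cap('side','side7'); s=robot.state(); print(s['t'],s['ee_pos'],s['orientation'],s['contact_force'],s['gripper_width'])
a=d['frame'][190:300,310:430][:,:,::-1]; b=S['frame'][115:225,215:335][:,:,::-1]
cv2.imwrite('pics/z10.png',cv2.resize(np.hstack([a,b]),None,fx=3.3,fy=3.3,interpolation=cv2.INTER_CUBIC))
E
```

```text
11.5 [ 556.07278259 -157.34428457  143.59777714] [-1.24840567e-03  6.66511946e-01  7.45493164e-01 -4.58550703e-04] [-0.15722222 -0.23753538 -0.54425552] 0.35069235911640767
```

View pics/z10.png

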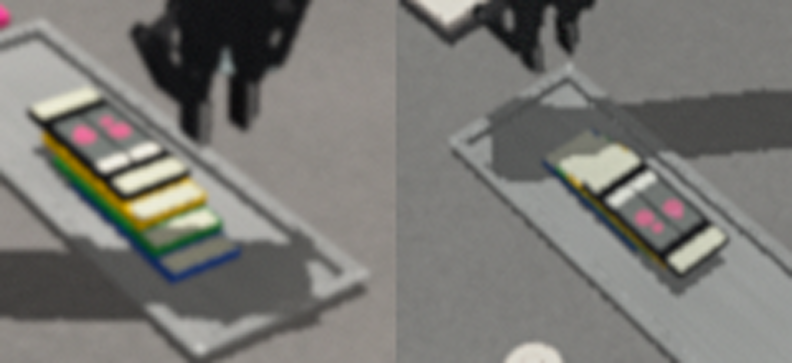

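View pics/w7.png

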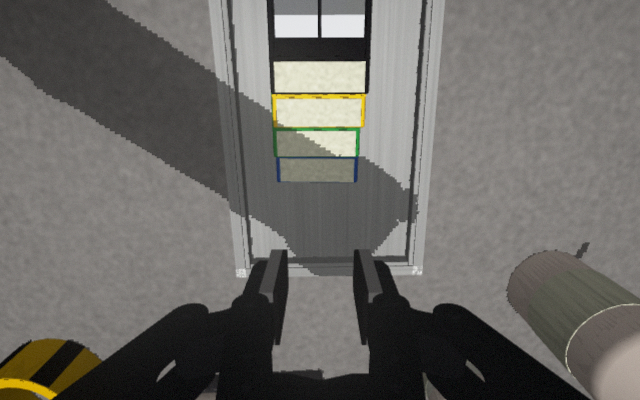

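```bash
python3 - <<'E'
from h import *
c=load('w7')
a=c['frame'][0:200,250:390][:,:,::-1]; cv2.imwrite('pics/z11.png',cv2.resize(a,None,fx=3,fy=3,interpolation=cv2.INTER_CUBIC)[:600])
E
```

```text
(no output)
```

View pics/z11.png

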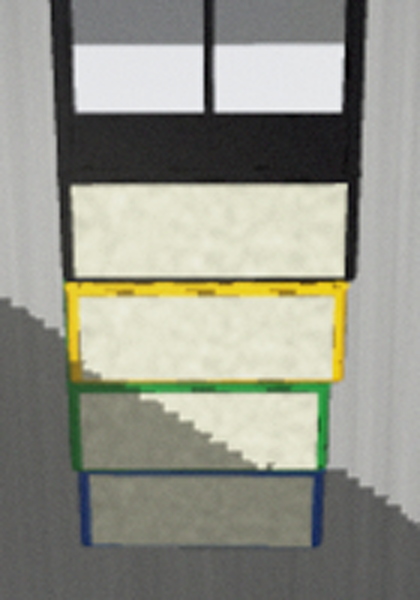

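```bash
python3 - <<'E'
from h import *
c=load('w7'); u=np.array([-.114,.9935]); pr=None
for n,l,r,row,zz in [('blue',80,322,547,13),('green',72,328,471,23),('yellow',66,345,382,33),('black',63,355,280,43)]:
    P=[px2w(c,250+(x+.5)/3-.5,(row+.5)/3-.5,zz)[:2] for x in (l,r)]
    m=(P[0]+P[1])/2; d=P[1]-P[0]
    print(n,m.round(1),'w',np.hypot(*d).round(1),'ang',np.degrees(np.arctan2(d[1],d[0])).round(1), (m-pr).round(1) if pr is not None else '', ((m-pr)@u).round(1) if pr is not None else '', 'center',(m+70*u).round(1)); pr=m
E
```

```text
blue [ 554.4 -151.2] w 61.9 ang 6.2   center [546.4 -81.7]
green [ 551.9 -129.7] w 61.5 ang 6.2 [-2.5 21.5] 21.6 center [543.9 -60.2]
yellow [ 550.9 -107.5] w 62.7 ang 6.3 [-1.  22.2] 22.2 center [542.9 -38. ]
black [549.3 -85.5] w 61.0 ang 6.3 [-1.6 22.1] 22.1 center [541.3 -15.9]
```

>>> play_rows(dp=[[-0.044, 0.52, 0], [-0.044, 0.52, 0], [-0.044, 0.52, 0], [-0.044, 0.52, 0], [-0.044, 0.52, 0], [-0.044, 0.52, 0], [-0.044, 0.52, 0], [-0.044, 0.52, 0], [-0.044, 0.52, 0], [-0.044, 0.52, 0], [-0.044, 0.52, 0], [-0.044, 0.52, 0]], delta_rot=[[0, 0, -3], [0, 0, -6], [0, 0, -9], [0, 0, -12], [0, 0, -15], [0, 0, -18], [0, 0, -21], [0, 0, -24], [0, 0, -27], [0, 0, -30], [0, 0, -33], [0, 0, -34]], gripper=[0.085, 0.085, 0.085, 0.085, 0.085, 0.085, 0.085, 0.085, 0.085, 0.085, 0.085, 0.085])

```text
t: 12.5
ee_pos: [512.9, 342.4, 143.2]
orientation: [0.0, 0.856, 0.518, -0.001]
contact_force: [0.9, -1.4, 0.6]
gripper_width: 0.997
```

>>> play_rows(dp=[[-0.002, 0.02, 0], [-0.002, 0.02, 0], [-0.002, 0.02, 0], [-0.002, 0.02, 0]], delta_rot=[[0, 0, 0], [0, 0, 0], [0, 0, 0], [0, 0, 0]], gripper=[0.085, 0.085, 0.085, 0.085])

```text
t: 12.83
ee_pos: [512.3, 358.7, 143.7]
orientation: [0.001, 0.856, 0.517, -0.001]
contact_force: [0.4, 0.2, -0.1]
gripper_width: 0.993
```

```bash
python3 - <<'E'
from h import *
c=cap('wrist','w8'); s=robot.state(); print(s['t'],s['ee_pos'],s['orientation'],s['contact_force'],s['gripper_width'],s['joints'])
E
```

```text
12.8833 [512.82089898 358.05111903 144.14104396] [ 6.01131973e-04  8.56099177e-01  5.16810410e-01 -9.15114977e-04] [ 1.03867949 -0.17302998  0.35456064] 0.9930615014020227 [-1.12758865  0.56172364  0.63585066  1.78794751 -0.40485635  0.92777422
 -0.80163128]
```

View pics/w8.png

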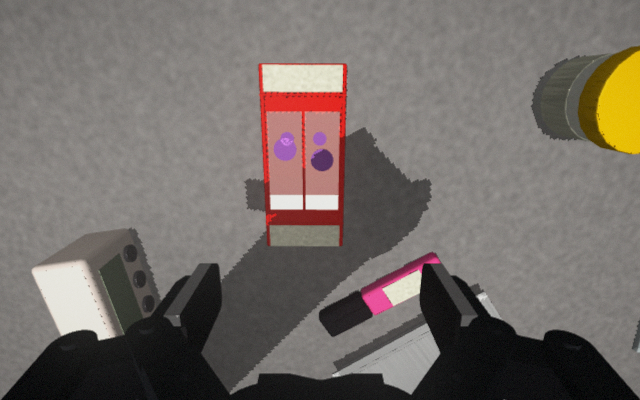

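```bash
python3 - <<'E'
from fit import *
c=load('w8')
p=[(258,64,1,1),(348,64,1,-1),(344,247,-1,-1),(268,247,-1,1)]
print([px2w(c,u,v,10).round(1) for u,v,_,_ in p]); print(fit([(c,p)],140,62,10,[515,390,1.1]))
E
```

```text
[array([517.3, 461.2,  10. ]), array([572.5, 432.3,  10. ]), array([507.8, 308.5,  10. ]), array([452.8, 337.3,  10. ])]
(array([512.56 , 384.792,   1.09 ]), array([ 0.3, -0.1, -0.2, -0.3, -0.1,  0.2,  0.1,  0.3]))
```

>>> play_rows(dp=[[0, 0.0265, -0.03], [0, 0.0265, -0.07], [0, 0.0265, -0.1], [0, 0.0265, -0.12], [0, 0.0265, -0.127], [0, 0.0265, -0.127], [0, 0.0265, -0.127]], delta_rot=[[0, 0, 0], [0, 0, 0], [0, 0, 0], [0, 0, 0], [0, 0, 0], [0, 0, 0], [0, 0, 0]], gripper=[0.085, 0.085, 0.085, 0.085, 0.085, 0.085, 0.085])

```text
t: 13.47
ee_pos: [513.9, 385.6, 18.8]
orientation: [0.0, 0.856, 0.517, 0.001]
contact_force: [0.6, 0.2, 0.9]
gripper_width: 0.995
```

>>> play_rows(dp=[[0, 0, 0], [0, 0, 0], [0, 0, 0], [0, 0, 0], [0, 0, 0]], delta_rot=[[0, 0, 0], [0, 0, 0], [0, 0, 0], [0, 0, 0], [0, 0, 0]], gripper=[0.056, 0.056, 0.056, 0.056, 0.056])

```text
t: 13.88
ee_pos: [514.1, 387.1, 20.5]
orientation: [-0.0, 0.856, 0.518, 0.002]
contact_force: [-1.6, -1.4, 7.3]
gripper_width: 0.696
```

```bash
python3 - <<'E'
from h import *
c=cap('wrist','w9'); d=cap('side','side9'); s=robot.state(); print(s['t'],s['ee_pos'],s['orientation'],s['contact_force'],s['gripper_width'],s['joints'])
a=d['frame'][130:230,210:330][:,:,::-1]
cv2.imwrite('pics/z12.png',cv2.resize(a,None,fx=5,fy=5,interpolation=cv2.INTER_CUBIC))
E
```

```text
13.9833 [514.09040288 387.10126002  20.51255923] [-3.50948068e-04  8.55579642e-01  5.17668106e-01  1.75635928e-03] [-0.755332   -1.15330722  7.02799341] 0.6960963310645839 [-1.07494179  0.73899281  0.52552425  1.80645577 -0.52795618  0.73583434
 -0.74578822]
```

View pics/w9.png

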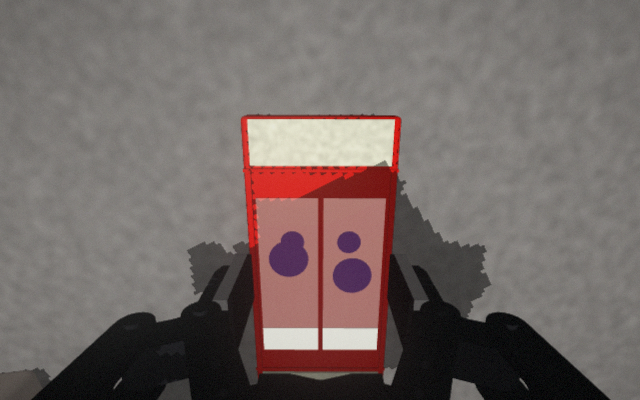

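View pics/z12.png

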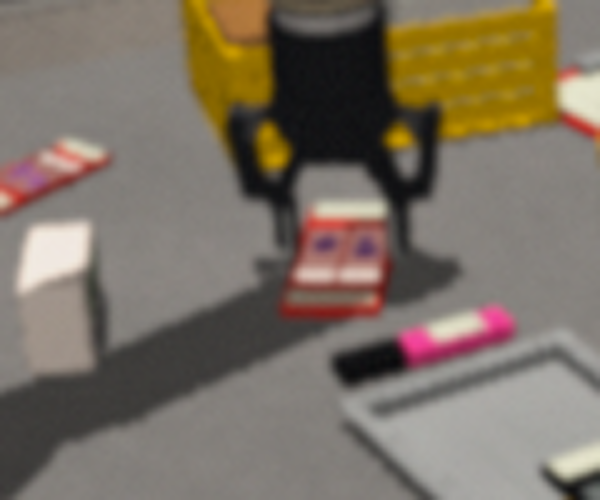

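>>> play_rows(dp=[[0, 0, 0.01], [0, 0, 0.03], [0, 0, 0.06], [0, 0, 0.09], [0, 0, 0.1], [0, 0, 0.1], [0, 0, 0.1]], delta_rot=[[0, 0, 0], [0, 0, 0], [0, 0, 0], [0, 0, 0], [0, 0, 0], [0, 0, 0], [0, 0, 0]], gripper=[0.056, 0.056, 0.056, 0.056, 0.056, 0.056, 0.056])

```text
t: 14.57
ee_pos: [512.5, 386.8, 118.4]
orientation: [-0.0, 0.855, 0.518, 0.0]
contact_force: [0.4, 0.5, -0.1]
gripper_width: 0.693
```

```bash
python3 - <<'E'
from fit import *
c=load('w9'); P=[px2w(c,u,v,10) for u,v in [(242,116),(401,116),(257,372),(384,372)]]; print(np.round(P,1))
c=cap('wrist','w10'); d=cap('side','side10'); s=robot.state(); print(s['t'],s['ee_pos'],s['orientation'],s['contact_force'],s['gripper_width'],s['joints'])
a=d['frame'][100:220,210:330][:,:,::-1]
cv2.imwrite('pics/z13.png',cv2.resize(a,None,fx=5,fy=5,interpolation=cv2.INTER_CUBIC))
E
```

```text
[[519.4 461.3  10. ]
 [572.9 433.3  10. ]
 [462.3 354.3  10. ]
 [516.9 325.7  10. ]]
14.6667 [511.55780481 386.26747094 116.40530842] [ 3.28018573e-05  8.55423522e-01  5.17927276e-01 -1.39038569e-03] [ 0.06245813 -0.9196682  -1.52455547] 0.6949703767392845 [-1.13630265  0.61724538  0.61088286  1.76718722 -0.43802769  0.89949294
 -0.81494141]
```

View pics/w10.png

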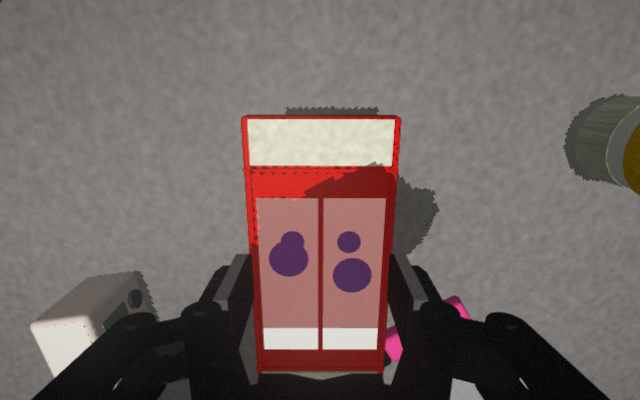

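View pics/z13.png

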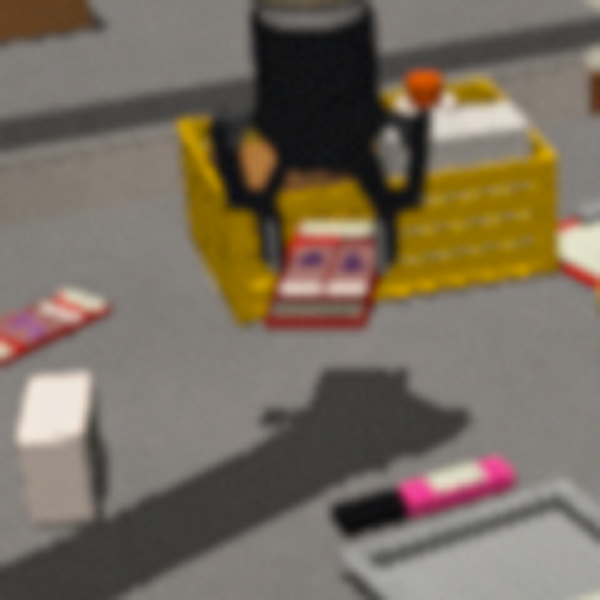

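>>> play_rows(dp=[[0.001, -0.015, 0], [0.003, -0.04, 0], [0.005, -0.075, 0], [0.008, -0.11, 0], [0.01, -0.145, 0], [0.012, -0.18, 0], [0.015, -0.215, 0], [0.017, -0.25, 0], [0.019, -0.285, 0], [0.022, -0.32, 0], [0.024, -0.35, 0], [0.026, -0.37, 0]], delta_rot=[[0, 0, 2], [0, 0, 5], [0, 0, 8], [0, 0, 11], [0, 0, 14], [0, 0, 17], [0, 0, 20], [0, 0, 23], [0, 0, 26], [0, 0, 29], [0, 0, 32], [0, 0, 34]], gripper=[0.056, 0.056, 0.056, 0.056, 0.056, 0.056, 0.056, 0.056, 0.056, 0.056, 0.056, 0.056])

```text
t: 15.67
ee_pos: [537.4, 12.6, 116.6]
orientation: [-0.0, 0.667, 0.745, -0.002]
contact_force: [0.4, 0.1, -0.7]
gripper_width: 0.693
```

>>> play_rows(dp=[[0, -0.008, -0.005], [0, -0.008, -0.01], [0, -0.008, -0.01], [0, -0.008, -0.01]], delta_rot=[[0, 0, 0], [0, 0, 0], [0, 0, 0], [0, 0, 0]], gripper=[0.056, 0.056, 0.056, 0.056])

```text
t: 16.0
ee_pos: [538.0, 10.8, 106.6]
orientation: [-0.001, 0.666, 0.746, -0.001]
contact_force: [-0.3, 0.1, -0.6]
gripper_width: 0.696
```

```bash
python3 - <<'E'
from fit import *
c=cap('wrist','w11'); S=cap('scene','scene11'); d=cap('side','side11'); s=robot.state(); print(s['t'],s['ee_pos'],s['orientation'],s['contact_force'],s['gripper_width'])
q=s['orientation'];print(np.degrees(np.arctan2(2*q[2]**2-1,2*q[1]*q[2])))
a=d['frame'][160:300,270:410][:,:,::-1]; b=S['frame'][105:245,230:370][:,:,::-1]
cv2.imwrite('pics/z14.png',cv2.resize(np.hstack([a,b]),None,fx=2.85,fy=2.85,interpolation=cv2.INTER_CUBIC))
E
```

```text
16.15 [538.80275615  10.47343692 107.64111714] [-2.58574179e-04  6.65730834e-01  7.46191923e-01  5.24655443e-05] [-1.07130461 -0.32629923 -0.28980592] 0.6966693948342636
6.523157559547655
```

View pics/z14.png

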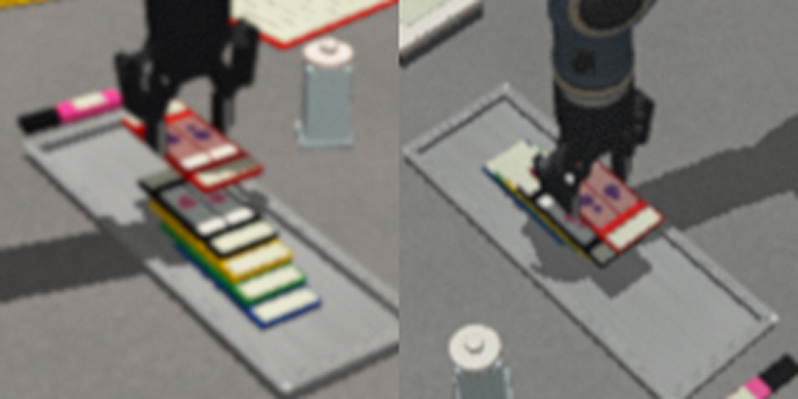

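View pics/w11.png

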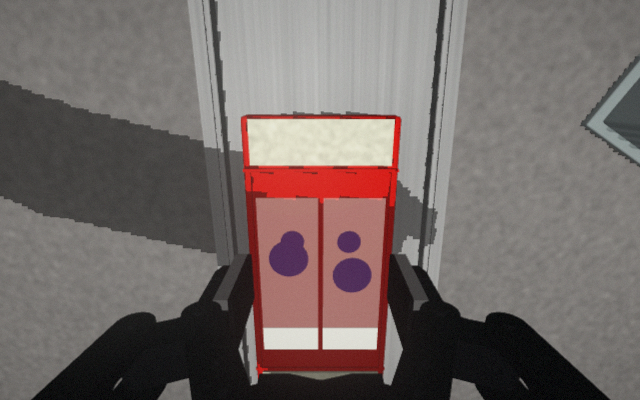

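>>> play_rows(dp=[[0, -0.0023, -0.015], [0, -0.0023, -0.03], [0, -0.0023, -0.037], [0, -0.0023, -0.039], [0, -0.0023, -0.039], [0, -0.0023, -0.039]], delta_rot=[[0, 0, 0], [0, 0, 0], [0, 0, 0], [0, 0, 0], [0, 0, 0], [0, 0, 0]], gripper=[0.056, 0.056, 0.056, 0.056, 0.056, 0.056])

```text
t: 16.65
ee_pos: [539.2, 6.6, 69.3]
orientation: [0.0, 0.667, 0.745, 0.0]
contact_force: [0.8, -0.5, 0.1]
gripper_width: 0.693
```

```bash
python3 - <<'E'
from fit import *
S=cap('scene','scene12'); d=cap('side','side12'); s=robot.state(); print(s['t'],s['ee_pos'],s['orientation'],s['contact_force'],s['gripper_width'])
a=d['frame'][180:290,290:400][:,:,::-1]; b=S['frame'][125:235,240:350][:,:,::-1]
cv2.imwrite('pics/z15.png',cv2.resize(np.hstack([a,b]),None,fx=3.6,fy=3.6,interpolation=cv2.INTER_CUBIC))
E
```

```text
16.75 [539.44236884   6.43146715  69.62448213] [5.12033684e-04 6.66708582e-01 7.45318057e-01 6.31510902e-04] [ 0.09244426 -0.31465195 -0.78915001] 0.6974034548437129
```

View pics/z15.png

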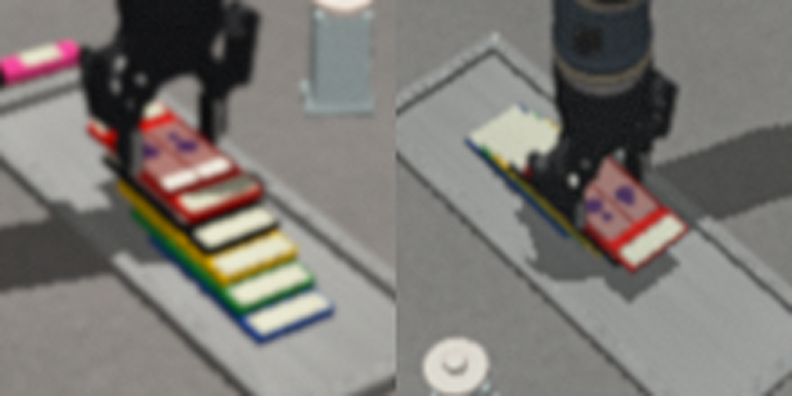

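>>> play_rows(dp=[[-0.001, 0.0016, -0.001], [-0.001, 0.0016, -0.002], [-0.001, 0.0016, -0.003], [-0.001, 0.0016, -0.004], [-0.001, 0.0016, -0.005], [-0.001, 0.0016, -0.005]], delta_rot=[[0, 0, 0], [0, 0, 0], [0, 0, 0], [0, 0, 0], [0, 0, 0], [0, 0, 0]], gripper=[0.056, 0.056, 0.056, 0.056, 0.056, 0.056])

```text
t: 17.25
ee_pos: [537.7, 7.9, 63.7]
orientation: [-0.0, 0.667, 0.745, -0.0]
contact_force: [0.2, 0.6, -0.6]
gripper_width: 0.694
```

>>> play_rows(dp=[[0, 0, -0.001], [0, 0, -0.001]], delta_rot=[[0, 0, 0], [0, 0, 0]], gripper=[0.056, 0.056])

```text
t: 17.42
ee_pos: [537.8, 8.3, 63.2]
orientation: [-0.0, 0.667, 0.745, 0.0]
contact_force: [-2.5, 0.7, 5.0]
gripper_width: 0.692
```

>>> play_rows(dp=[[0, 0, 0], [0, 0, 0], [0, 0, 0], [0, 0, 0.002], [0, 0, 0.01], [0, 0, 0.03], [0, 0, 0.06], [0, 0, 0.09], [0, 0, 0.09]], delta_rot=[[0, 0, 0], [0, 0, 0], [0, 0, 0], [0, 0, 0], [0, 0, 0], [0, 0, 0], [0, 0, 0], [0, 0, 0], [0, 0, 0]], gripper=[0.075, 0.08, 0.085, 0.085, 0.085, 0.085, 0.085, 0.085, 0.085])

```text
t: 18.17
ee_pos: [541.5, 7.4, 158.7]
orientation: [0.003, 0.667, 0.745, 0.004]
contact_force: [0.9, 0.4, -0.1]
gripper_width: 0.993
```

>>> play_rows(dp=[[0.005, -0.04, 0.02], [0.01, -0.08, 0.04], [0.014, -0.12, 0.05], [0.017, -0.15, 0.05], [0.017, -0.15, 0.05], [0.017, -0.15, 0.05]], delta_rot=[[0, 0, 0], [0, 0, 0], [0, 0, 0], [0, 0, 0], [0, 0, 0], [0, 0, 0]], gripper=[0.085, 0.085, 0.085, 0.085, 0.085, 0.085])

```text
t: 18.67
ee_pos: [554.4, -145.2, 203.6]
orientation: [0.001, 0.669, 0.743, 0.0]
contact_force: [-0.4, 0.4, -0.4]
gripper_width: 0.996
```

```bash
python3 - <<'E'
from fit import *
c=cap('wrist','w13');S=cap('scene','scene13'); d=cap('side','side13'); s=robot.state(); print(s['t'],s['ee_pos'],s['orientation'],s['contact_force'],s['gripper_width'])
a=d['frame'][180:290,290:400][:,:,::-1]; b=S['frame'][125:235,240:350][:,:,::-1]
cv2.imwrite('pics/z16.png',cv2.resize(np.hstack([a,b]),None,fx=3.6,fy=3.6,interpolation=cv2.INTER_CUBIC))
a=c['frame'][0:300,220:420][:,:,::-1]; cv2.imwrite('pics/z17.png',cv2.resize(a,None,fx=2,fy=2,interpolation=cv2.INTER_CUBIC))
E
```

```text
18.8167 [ 554.66538397 -140.50352684  202.47590143] [-6.65247310e-04  6.66025814e-01  7.45928384e-01  1.35515898e-04] [0.68598877 0.18254089 1.40077746] 0.9953745961871077
```

View pics/z16.png

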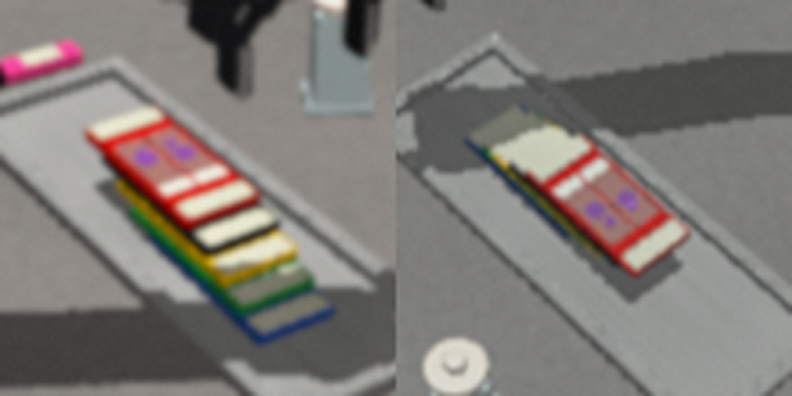

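View pics/z17.png

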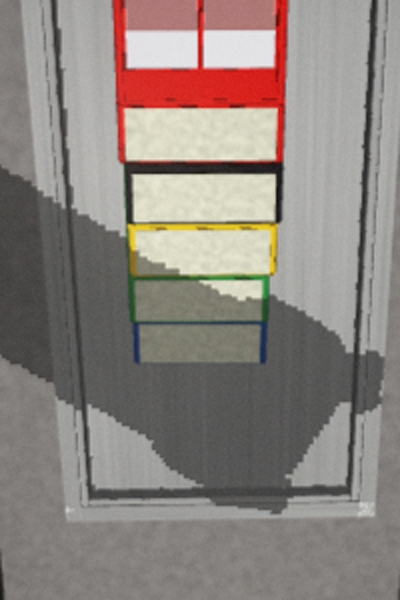

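```bash
python3 - <<'E'
from h import *
c=load('w13'); u=np.array([-.114,.9935]); v=np.array([.9935,.114]); pr=None
for n,l,r,row,zz in [('blue',134,266,363,13),('green',130,269,323,23),('yellow',127,276,276,33),('black',126,281,223,43),('red',118,283,162,53)]:
    P=[px2w(c,220+(x+.5)/2-.5,(row+.5)/2-.5,zz)[:2] for x in (l,r)]
    m=(P[0]+P[1])/2; d=P[1]-P[0]
    print(n,m.round(1),'w',np.hypot(*d).round(1),((m-pr)@u).round(1) if pr is not None else '',((m-pr)@v).round(1) if pr is not None else ''); pr=m
S=load('scene13'); cv2.imwrite('pics/s13.png',S['frame'][:,:,::-1])
E
```

```text
blue [ 554.5 -151.1] w 61.8  
green [ 552.1 -130.1] w 61.9 21.1 -0.0
yellow [ 550.6 -107.9] w 62.8 22.2 1.1
black [549.  -85.6] w 61.7 22.4 1.0
red [545.4 -62.9] w 61.8 22.9 -1.0
```

View pics/scene13.png

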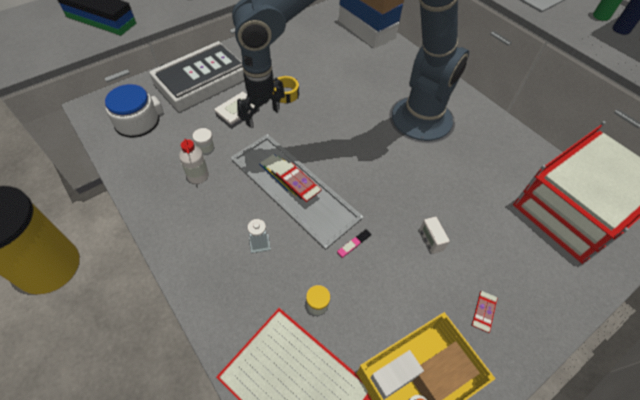

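```bash
python3 -c "
from cell import robot
print(robot.finish_job())"
```

```text
the job is handed in; nothing more can be done
None
```

The five carriers are fanned in the tray towards its free end, and the job was handed in at about 19 s. `finish_job()` reports no verdict, so the figures below are my own measurements.

**What I did:** I laid the highlighter flat on the bench past the free end. I pushed the whole stack about 10 mm to square it, then pushed green, yellow and black 22 mm each. The large red carrier went on top, touching down at about 5 N before release.

**Last check (wrist camera, along the tray):**

| Pair | Step (mm) | Sideways (mm) |
|---|---|---|
| blue to green | 21.1 | 0.0 |
| green to yellow | 22.2 | 1.1 |
| yellow to black | 22.4 | 1.0 |
| black to red | 22.9 | -1.0 |

- **Level and position:** All carriers look level in the side and scene pictures. The bystanders look unmoved in the scene picture, though I did not measure them. The gripper is clear of everything.
- **Disagreement:** The scene camera placed the black carrier up to about 8 mm off from the wrist camera when it was checked mid-job. I relied on the wrist camera, whose readings of the 62 mm carrier width came out at 61.0 to 62.8 mm.
- **Failed checks:** None failed.

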